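# Show the egg-shaped bath bomb with the serving tongs

### The arm

A 7-joint arm with a two-finger parallel gripper is mounted at the origin on a cart in front of the work surface, level with it; the furniture and walls round the work are solid. World frame = base frame: x ahead of the robot, y to its left, z up, the work surface at z = 0. Lengths are in mm, angles in rad, forces in N, time in s.
With the tool pointing down it reaches from about 400 to 875 mm from the base axis. Payload 4.4 kg.
Tool frame: the origin (TCP) lies on the centre line of the jaws, within the pads' length; the fingertips stand 11 mm ahead of it and the grasp point (between the pads) lies 8 mm behind it (ctrl.tips_ahead is the distance from the TCP to the fingertips, in mm); z points along the fingers, y is the line along which they close (so a half turn about z gives the same grasp; the last joint's range is limited). The gripper opens to 85 mm and grips with 20 to 120 N. Pads are 22 mm wide; open, the fingers measure 114 mm over their backs; the gripper's body (76 mm by 85 mm) begins 54 mm behind the grasp point. The pads swing forward as they close: fully open they stand 13 mm farther back than shut.
Start: joints at [-1.362, 0.628, 0.038, 1.517, -0.027, 0.996, -0.02], TCP at [176.356, 625.633, 242.313] pointing down, gripper open.
Joint ranges: [-3.06, 3.06], [-0.37, 2.12], [-1.25, 1.32], [0.18, 2.47], [-1.1, 4.24], [0.23, 1.98], [-2.94, 2.94]. Speed limits (rad/s): [2.57, 2.57, 3.14, 3.14, 3.14, 3.14, 3.14].

### API

Orientations are given as [roll, pitch, yaw] about the fixed x, y, z axes, in that order (R = Rz(yaw) Ry(pitch) Rx(roll)).
In Python, from cell import ctrl, eyes, job gives the robot as it stands. The module is installed in compiled form; this text tells all that it offers.
- The arm moves only by the tool carry_out, never from a script. Its argument "moves" is a list of rows, each an object of numbers: "tx", "ty", "tz": the shift along the tool's x, y, z as a fraction of full scale; "twist": the turn about the tool's z as a fraction of full scale; "fingers": the opening, from 0 (shut) to 1 (fully open). In form: [{"tx": .., "ty": .., "tz": .., "twist": .., "fingers": ..}, ...]. A call has 1 to 12 rows; each row shifts and turns the commanded pose from where the row before left it, along the tool's axes as they then stand; what a row does not reach is not made up. Full scale, the value 1, is 0.3 m for a shift and pi rad for a turn. A row lasts 1/8 s, in which the tool goes at most 62.5 mm and 10.7 degrees, less where a joint would pass 70% of its speed; a pose out of reach is approached as far as the arm can. A call with a number of a shift or a turn outside -1 to 1 is refused whole. A call with a gripper value outside its range is refused whole. The fingers move at their own pace and stop on an object; the grip force is fixed at half the most. Time passes only in rows, so rows that do not move let the fingers close. It gives the time, the measured TCP pose, the force, the opening and the grip force at its end, in the units of the state.
- ctrl.read_state(): the state, without advancing time (a new reading comes with each control period).
- eyes.get_image(name): name is "side" or "top"; returns a dict with "color" (480x640x3 uint8, blue, green, red), "fovy" (degrees; the focal length in pixels is half the picture's height over the tangent of half this angle, whatever the lens; pixels are square), "cx", "cy" (the principal point, pixels), "world_from_camera" (4x4, takes a point from camera to world coordinates). Camera axes: x right, y up, looking along -z (the intrinsics and any distortion apply to the point x, -y, -z); pixel columns grow to the right and rows downward; lengths in mm; the calibration is good to about 2 mm. A picture is of the moment at which its call begins. There is no depth.
- job.finish_job(): hands the job in; it is judged then, once.
The state is a dict: "clock": time; "qpos": joint angles; "qd": joint speeds; "tau": joint torques, N m; "eef_pos": TCP position; "tool_rot": TCP orientation; "force": force on the tool from outside, world axes, zero at the start; "torque": the same for the moment, N m; "width": finger opening in mm; "gripper_force": force on a finger pad.
Only numpy, scipy, OpenCV 4.12 (cv2) and the standard library are available. Lean on these libraries where they do the work, as an engineer would, in place of code of your own. Each camera call takes 0.05 s, during which the arm holds its last target. There are 200 camera calls.

### The job

A customer wants a closer look at the egg-shaped bath bomb on the display board; they are unwrapped, so it must not be touched with the gripper. Lift the sprung tongs out of their wooden stand, close their jaws on the egg where it stands, take it off the board and hold it about 10 cm above the middle of the white saucer, which catches the crumbs. Finish while holding it there with the tongs, and leave everything else on the counter standing where it is.

Things in the scene. Friction and masses are not known exactly. Their poses are not given: they have to be found in the camera images.
- tongs: small steel serving tongs, 129 mm tall, 0.09 kg, standing upright, jaws down. Origin midway between the jaw tips at their lower ends; z runs up to the pivot at 123 mm (top at 129 mm, 26 mm wide along x); y is the line along which the two arms open and close. Arms sprung apart: free, the jaws stand 66 mm apart inside, 80 mm outside, and are 27 mm wide along x
- tongs_grip (a point): point midway between two black rubber thumb grips (round bars 22 mm long along x, 15 mm thick), one on each arm, 49 mm over both when open: squeeze them along y from above. 89 mm above the jaw tips, 40 mm below the top. The spring pushes each grip out with 4 N open, 8 N closed on the egg; squeezed to 45-47 mm the tongs are held with the jaws still open
- tongs_jaw (a point): point midway between the two hollow jaws, half-way up them: 19 mm above the jaw tips, 70 mm below tongs_grip. The middle of the held object belongs here or a few mm lower. Jaws move 3 mm for each 1 mm at the grips (39 mm over the grips when they hold 36 mm, 28 mm when they meet empty) and sink about 2 mm as they close
- tongs_left (a joint): swing of one tongs arm in rad (the other follows it): 0 sprung open, about 0.15 closed on the egg, 0.30 jaws shut
- tongs_stand: oak sleeve, fixed, in which the tongs stand: outside 50x100 mm, 62 mm tall, with a foot 74x124 mm; open on top, well 38x88 mm inside, floor 8 mm above the counter. Origin under its centre at counter height, its y along the 100 mm side (as the tongs' y)
- egg: the egg-shaped bath bomb, chalky cream, standing with its point up on its flat foot: 36 mm across, widest 22 mm above its foot, 50 mm tall, foot 19 mm across, 0.04 to 0.08 kg. Origin at the centre of its underside. In one of the three nests of the board
- egg_mid (a point): centre of the egg-shaped bath bomb, 25 mm above its foot
- ball_mid (a point): centre of the ball-shaped bath bomb (40 mm across, 38 mm tall, same chalky cream), in another nest; to be left alone
- cake_mid (a point): centre of the low fluted bath bomb (50 mm across, 27 mm tall, same chalky cream), in another nest; to be left alone
- board: light wooden display board, fixed, 96x286 mm, 16 mm thick, with three round nests 34 mm across and 3 mm deep in a row along its y at -88, 0 and +88 mm (nest floors 13 mm above the counter). Origin under its centre at counter height
- saucer_in (a point): middle of the white china saucer (116 mm across, 14 mm tall, fixed), 5 mm above the counter
- price: wooden price block 20x55x39 with a card, just behind the display board; origin at the centre of its underside; to be left alone
- tumbler_1: empty glass tumbler, 71 across, 106 tall, behind the board; origin at the centre of its underside; to be left alone
- jar_a: round pot 63 across, 34 tall, behind the board; origin at the centre of its underside; to be left alone
- jar_b: round pot 65 across, 29 tall, behind the board; origin at the centre of its underside; to be left alone
- twine: wooden spool of twine, 56 across, 52 tall, to the right of the board; origin at the centre of its underside; to be left alone
- carton_a: soap carton 52x82x28, the lower of two stacked behind the board; origin at the centre of its underside; to be left alone
- carton_b: soap carton 52x82x28, lying on the other; origin at the centre of its underside; to be left alone
Things that resemble listed ones, but are neither listed nor needed, are in the scene too. What is shaped like the egg but turquoise or yellow is not meant.

How it is judged:
By the outcome, as a careful person would: the job done as asked, in the order asked, and still so for the second after the job is handed in, while the arm keeps its last pose, push and grip.
It also fails if it takes over 48 s, if anything falls off the work surface, if the arm or the gripper's body presses on something with over 40 N, if the wrist force passes 120 N, or if a joint passes its speed limit or range.

## Working session

There is one attempt and no reset: what is moved stays moved. The work goes in short steps, Python scripts to look and compute and a tool call to move; the robot and the scene stay as the last step left them, time stands still between calls to the robot, and variables do not carry over. Pictures are saved under pics/ and viewed, at most 10 in all, crops included, and the job is handed in when it is done.

Besides the shell and the picture viewer there is one more tool, called after "Request:" by a JSON object that holds its "method" and its "body". carry_out: Moves the arm, as the interface text tells. Its arguments: {"type":"object","properties":{"moves":{"type":"array","items":{"type":"object","properties":{"tx":{"type":"number","minimum":-1,"maximum":1},"ty":{"type":"number","minimum":-1,"maximum":1},"tz":{"type":"number","minimum":-1,"maximum":1},"twist":{"type":"number","minimum":-1,"maximum":1},"fingers":{"type":"number"}}}}},"required":["moves"]}

```bash
mkdir -p pics
cat > h.py <<'E'
import numpy as np, cv2
from cell import ctrl, eyes, job
def get(n):
    im=eyes.get_image(n); return im
def f(im): return im["color"].shape[0]/2/np.tan(np.radians(im["fovy"])/2)
def ray(im,u,v):
    T=np.array(im["world_from_camera"]); d=np.array([(u-im["cx"])/f(im),-(v-im["cy"])/f(im),-1])
    return T[:3,3],T[:3,:3]@d
def on(im,u,v,z):
    o,d=ray(im,u,v); return o+d*(z-o[2])/d[2]
def proj(im,p):
    T=np.array(im["world_from_camera"]); c=T[:3,:3].T@(np.array(p)-T[:3,3])
    return im["cx"]+f(im)*c[0]/-c[2], im["cy"]+f(im)*c[1]/c[2]
def tri(a,ua,b,ub):
    o1,d1=ray(a,*ua);o2,d2=ray(b,*ub)
    s=np.linalg.lstsq(np.c_[d1,-d2],o2-o1,rcond=None)[0]
    p,q=o1+s[0]*d1,o2+s[1]*d2
    return (p+q)/2,np.linalg.norm(p-q)
E
python3 - <<'E'
from h import *
import pickle
for n in("side","top"):
    im=get(n); cv2.imwrite(f"pics/{n}0.png",im["color"]); pickle.dump(im,open(n+".pkl","wb"))
    print(n,[k for k in im],im["fovy"],im["cx"],im["cy"],np.round(im["world_from_camera"],3).tolist(),{k:v for k,v in im.items() if k not in("color","world_from_camera")})
print(ctrl.read_state(),ctrl.tips_ahead)
E
```

```text
side ['color', 'fovy', 'cx', 'cy', 'world_from_camera'] 52.969134896448 330.55941197671785 238.86890012947194 [[0.445, 0.669, -0.595, 10.158], [-0.896, 0.32, -0.309, -315.737], [-0.016, 0.67, 0.742, 884.698], [0.0, 0.0, 0.0, 1.0]] {'fovy': 52.969134896448, 'cx': 330.55941197671785, 'cy': 238.86890012947194}
top ['color', 'fovy', 'cx', 'cy', 'world_from_camera'] 42.871069605571115 324.6127715317762 246.25914519460892 [[-0.248, 0.896, -0.367, -15.26], [-0.969, -0.231, 0.091, 117.623], [-0.003, 0.378, 0.926, 1671.687], [0.0, 0.0, 0.0, 1.0]] {'fovy': 42.871069605571115, 'cx': 324.6127715317762, 'cy': 246.25914519460892}
{'clock': 0.1, 'qpos': array([-1.36180079,  0.62924308,  0.03844396,  1.51825191, -0.02699543,
        0.99629969, -0.0199894 ]), 'qd': array([-1.25278492e-04, -1.12495431e-04,  4.50521168e-04, -3.29078365e-03,
        5.08086374e-06, -4.72268660e-04, -1.56668455e-03]), 'tau': array([ 3.23365486e-03, -5.64536297e+01,  1.23053379e+00, -1.93973422e+01,
        1.12767558e-02,  5.36938605e-03,  3.26273562e-05]), 'eef_pos': array([176.20405903, 625.10897502, 241.49300196]), 'tool_rot': array([-3.13990863e+00,  1.93660069e-05,  2.86681124e+00]), 'force': array([-0.15153177, -0.56445054, -0.38167608]), 'torque': array([0.04209924, 0.02328171, 0.03308073]), 'gripper_force': 0.0, 'width': 85.52925860044664} 11.0
```

View pics/side0.png

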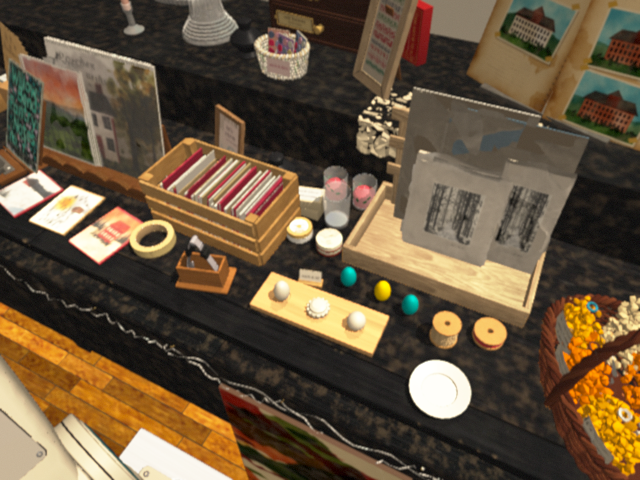

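View pics/top0.png

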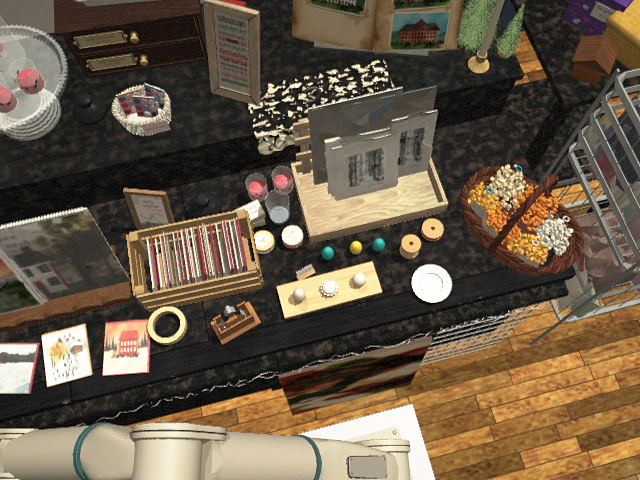

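The side view shows the stand with the tongs at (205,265), the board at (320,312) with cream objects at (281,291), the cake at (318,307) and (356,321), and the saucer at (439,389). Things that could be taken for the egg: cream (281,291), cream (356,321), turquoise (348,276) and (411,304), yellow (383,291). I'll tell the two cream ones apart in a crop.

Run:
```python
from h import *
import pickle
S=pickle.load(open("side.pkl","rb"));T=pickle.load(open("top.pkl","rb"))
s,t=S["color"],T["color"]
a=cv2.resize(s[265:365,240:400],None,fx=2.5*1,fy=2.5,interpolation=cv2.INTER_CUBIC) #400x250
b=cv2.resize(s[225:300,165:245],None,fx=4.95,fy=4,interpolation=cv2.INTER_CUBIC) 
c=cv2.resize(t[255:325,270:390],None,fx=400/120,fy=250/70,interpolation=cv2.INTER_CUBIC)
d=cv2.resize(t[290:350,200:270],None,fx=396/70,fy=5,interpolation=cv2.INTER_CUBIC)
W=np.zeros((600,800,3),np.uint8)
for im,x,y in((a,0,0),(b,402,0),(c,0,302),(d,402,302)): 
    im=im[:298,:396]; W[y:y+im.shape[0],x:x+im.shape[1]]=im
cv2.imwrite("pics/crop1.png",W)
for n,u,z in(("left",(281,291),35),("right",(356,321),35),("sauc",(439,389),10),("stand",(205,272),50)):
    print(n,on(S,*u,z).round(1))
for n,u,z in(("left",(298,295),35),("right",(359,280),35),("sauc",(432,284),10),("stand",(235,320),50)):
    print(n,on(T,*u,z).round(1))
```

```text
left [508.6  67.3  35. ]
right [ 510.2 -110.5   35. ]
sauc [ 456.  -308.9   10. ]
stand [471.3 238.3  50. ]
left [509.8  65.6  35. ]
right [ 510.  -111.8   35. ]
sauc [ 454.2 -314.4   10. ]
stand [478.4 249.4  50. ]
```

View pics/crop1.png

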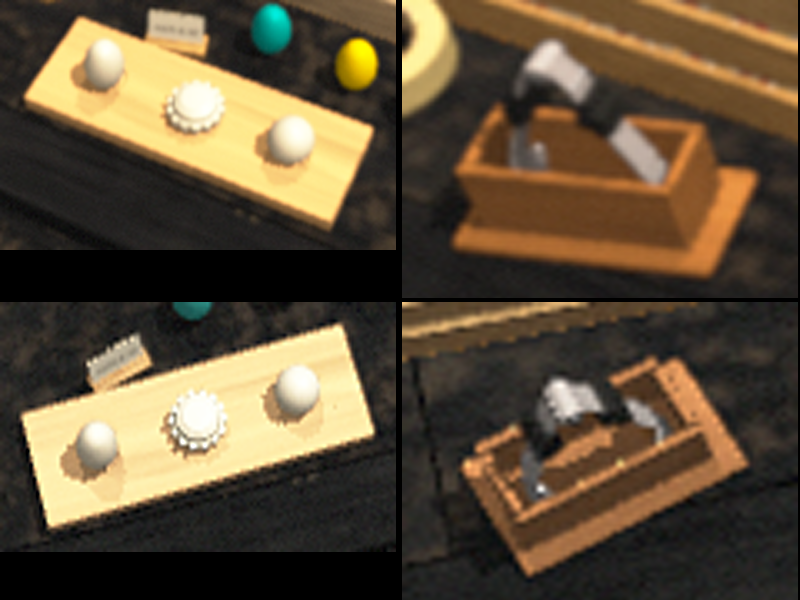

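The left cream object (281,291) is taller and narrower with a pointed top, so it is the egg. The right one is round, so it is the ball. The stand is turned in the picture, so next I measure its rim, the grips, the egg and the board.

Run:
```python
from h import *
import pickle
S=pickle.load(open("side.pkl","rb"));T=pickle.load(open("top.pkl","rb"))
print("rim S");C=[on(S,*u,62) for u in((176.1,268),(218.1,271.5),(226.6,256.3),(183.8,251.3))]
print(np.round(C,1)); print([np.linalg.norm(C[i]-C[i-1]).round(1) for i in range(4)],np.mean(C,0).round(1))
D=[on(T,*u,8) for u in((222.6,344.2),(261.2,322.6),(249.1,301.6))]
print("foot T",np.round(D,1),np.linalg.norm(D[0]-D[1]),np.linalg.norm(D[2]-D[1]),(D[0]+D[2])/2)
for a,b in((C[0],C[1]),(C[3],C[2]),(D[0],D[1])): d=a-b;print("ang",np.degrees(np.arctan2(d[1],d[0])))
print("grips",tri(S,(188.4,250.75),T,(224.4,316.6)),tri(S,(205,252),T,(238.5,311.2)))
print("top",tri(S,(196.9,240),T,(402*0+200+(570-402)/5.657,290+(395-302)/5)))
# cream masks on board
for n,I,boxes in(("S",S,((262,275,300,307),(335,305,375,338))),("T",T,((285,282,312,308),(345,268,372,292)))):
    h=cv2.cvtColor(I["color"],cv2.COLOR_BGR2HSV)
    for x0,y0,x1,y1 in boxes:
        m=((h[y0:y1,x0:x1,1]<75)&(h[y0:y1,x0:x1,2]>90)).astype(np.uint8)
        k,l,st,ce=cv2.connectedComponentsWithStats(m); i=1+st[1:,4].argmax()
        c=max(cv2.findContours((l==i).astype(np.uint8),0,2)[0],key=cv2.contourArea)
        print(n,st[i],ce[i]+[x0,y0],on(I,*(ce[i]+[x0,y0]),38).round(1),cv2.fitEllipse(c))
h=cv2.cvtColor(S["color"],cv2.COLOR_BGR2HSV)
# saucer
for n,I,(x,y) in(("S",S,(439,389)),("T",T,(432,284))):
    h=cv2.cvtColor(I["color"],cv2.COLOR_BGR2HSV);m=((h[...,1]<70)&(h[...,2]>110)).astype(np.uint8)
    k,l,st,ce=cv2.connectedComponentsWithStats(m);i=l[y,x];print(n,st[i]);b=st[i];c=max(cv2.findContours((l==i).astype(np.uint8),0,2)[0],key=cv2.contourArea);e=cv2.fitEllipse(c);print(e,on(I,*e[0],12).round(1))
# board corners
for u in((250,303),(272,276),(389,316),(373,355)): print(on(S,*u,16).round(1))
```

```text
rim S
[[446.1 294.6  62. ]
 [478.2 205.3  62. ]
 [522.3 213.4  62. ]
 [492.5 309.7  62. ]]
[np.float64(48.7), np.float64(94.9), np.float64(44.8), np.float64(100.8)] [484.8 255.8  62. ]
foot T [[432.1 299.4   8. ]
 [465.5 183.2   8. ]
 [534.  203.6   8. ]] 120.85072529825173 71.42796255188912 [483.04955997 251.49914808   8.        ]
ang 109.77495118800765
ang 107.20578527012093
ang 106.05379832740645
grips (array([476.97011798, 271.3635188 , 101.39874763]), np.float64(3.9042824987771843)) (array([481.54906622, 230.69079999, 110.65407754]), np.float64(0.8208567966350601))
top (array([486.93598728, 249.79667246, 134.03255225]), np.float64(1.2252960515534124))
S [ 13   6  14  19 207] [281.57971014 289.6763285 ] [510.4  66.6  38. ] ((19.585153579711914, 14.67948055267334), (13.401476860046387, 18.191688537597656), 4.778785705566406)
S [ 13   6  18  19 249] [356.3815261  319.84738956] [ 511.2 -110.8   38. ] ((21.358243942260742, 14.854811668395996), (16.431568145751953, 17.613977432250977), 33.453094482421875)
T [  8   6  12  14 129] [298.65116279 294.42635659] [510.   63.5  38. ] ((13.647034645080566, 12.43303108215332), (11.345809936523438, 12.900839805603027), 2.6057684421539307)
T [  8   4  19  14 160] [359.7875 278.7375] [ 512.1 -114.6   38. ] ((14.985893249511719, 10.642694473266602), (12.015337944030762, 18.08126449584961), 80.27274322509766)
S [ 408  359   64   60 2935]
((439.6872863769531, 388.79486083984375), (55.79878234863281, 65.06521606445312), 123.35466003417969) [ 455.9 -309.9   12. ]
T [ 411  264   41   39 1256]
((431.2928161621094, 282.9503479003906), (37.62445831298828, 40.74843978881836), 114.081298828125) [ 457.2 -312.9   12. ]
[462.6 120.5  16. ]
[547.1 115.6  16. ]
[ 563.  -163.7   16. ]
[ 464.  -169.1   16. ]
```

Run:
```python
from h import *
import pickle
S=pickle.load(open("side.pkl","rb"));T=pickle.load(open("top.pkl","rb"))
W=np.zeros((600,800,3),np.uint8)
for I,(x0,y0,w,h),X,sc in((S,(172,234,58,60),0,6.7),(T,(205,290,60,58),402,6.6)):
    c=cv2.resize(I["color"][y0:y0+h,x0:x0+w],None,fx=sc,fy=sc,interpolation=cv2.INTER_CUBIC)
    c=cv2.convertScaleAbs(c,alpha=1.4,beta=15)
    # predicted model points: stand centre (484,252), yaw 106.5
    a=np.radians(106.5);y=np.array([np.cos(a),np.sin(a),0]);x=np.array([y[1],-y[0],0]);o=np.array([484,252,0])
    for px,py,z,col in [(sx*25,sy*50,62,(0,255,0)) for sx in(-1,1) for sy in(-1,1)]+[(sx*11,sy*24.5,97,(255,0,255)) for sx in(-1,1) for sy in(-1,1)]+[(sx*13,0,137,(255,255,0)) for sx in(-1,1)]+[(sx*37,sy*62,0,(0,255,255)) for sx in(-1,1) for sy in(-1,1)]:
        u,v=proj(I,o+px*x+py*y+[0,0,z]); cv2.circle(c,(int((u-x0+.5)*sc),int((v-y0+.5)*sc)),2,col,-1)
    W[:c.shape[0],X:X+c.shape[1]]=c[:, :398]
W=W[:410]
cv2.imwrite("pics/crop2.png",W)
```

```text
(no output)
```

View pics/crop2.png

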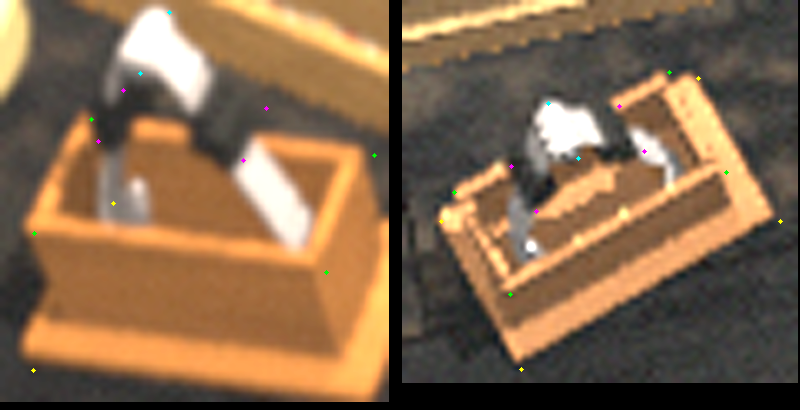

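Request:
{"method": "carry_out", "body": {"moves": [{"tz": 0.0,"twist": -0.045,"fingers": 1},{"tz": 0.0,"twist": -0.045,"fingers": 1},{"tz": 0.0,"twist": -0.045,"fingers": 1},{"tz": 0.0,"twist": -0.045,"fingers": 1}]}}

```text
validation failed for argument at $.mo...
```

The crop shows the stand and tongs matching the model to 1–2 px. The grips' midpoint is 2 px left in the side view, so the tongs' axis is near (485,254) with y at about 106.5°. The move was refused on format, so I repeat it with all fields.

Request:
{"method": "carry_out", "body": {"moves": [{"tx": 0,"ty": 0,"tz": 0,"twist": -0.045,"fingers": 1},{"tx": 0,"ty": 0,"tz": 0,"twist": -0.045,"fingers": 1},{"tx": 0,"ty": 0,"tz": 0,"twist": -0.045,"fingers": 1},{"tx": 0,"ty": 0,"tz": 0,"twist": -0.045,"fingers": 1}]}}

```text
clock: 0.6
eef_pos: [176.3, 625.2, 241.7]
tool_rot: [-3.141, -0.001, -2.846]
force: [-0.4, -0.8, -0.2]
width: 85.1
gripper_force: 0.0
```

Request:
{"method": "carry_out", "body": {"moves": [{"tx": -0.052,"ty": -0.1236,"tz": 0.0117,"twist": 0,"fingers": 1},{"tx": -0.052,"ty": -0.1236,"tz": 0.0117,"twist": 0,"fingers": 1},{"tx": -0.052,"ty": -0.1236,"tz": 0.0117,"twist": 0,"fingers": 1},{"tx": -0.052,"ty": -0.1236,"tz": 0.0117,"twist": 0,"fingers": 1},{"tx": -0.052,"ty": -0.1236,"tz": 0.0117,"twist": 0,"fingers": 1},{"tx": -0.052,"ty": -0.1236,"tz": 0.0117,"twist": 0,"fingers": 1},{"tx": -0.052,"ty": -0.1236,"tz": 0.0117,"twist": 0,"fingers": 1},{"tx": -0.052,"ty": -0.1236,"tz": 0.0117,"twist": 0,"fingers": 1},{"tx": -0.052,"ty": -0.1236,"tz": 0.0117,"twist": 0,"fingers": 1},{"tx": -0.052,"ty": -0.1236,"tz": 0.0117,"twist": 0,"fingers": 1},{"tx": -0.052,"ty": -0.1236,"tz": 0.0117,"twist": 0,"fingers": 1},{"tx": -0.052,"ty": -0.1236,"tz": 0.0117,"twist": 0,"fingers": 1}]}}

```text
clock: 2.1
eef_pos: [483.8, 251.8, 199.8]
tool_rot: [-3.142, -0.001, -2.851]
force: [0.6, 0.3, -0.0]
width: 85.3
gripper_force: 0.0
```

Run:
```python
from h import *
s=ctrl.read_state();print(s["eef_pos"],s["tool_rot"],s["qpos"].round(2))
I=get("side");cv2.imwrite("pics/s1.png",cv2.resize(I["color"][150:310,120:280],None,fx=3.7,fy=3.7,interpolation=cv2.INTER_CUBIC))
```

```text
[483.80510443 251.79093459 199.80845036] [-3.14152598e+00 -5.44405627e-04 -2.85092773e+00] [-0.45  0.53 -0.12  1.85  0.09  0.76  1.24]
```

View pics/s1.png

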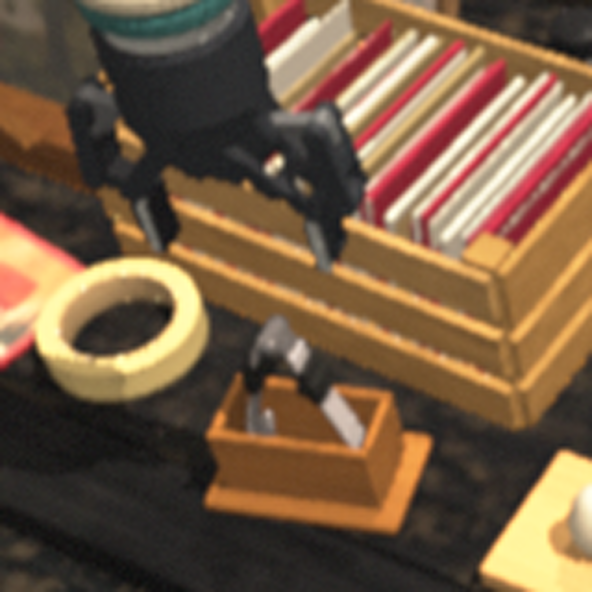

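The side crop shows the open gripper above the tongs, with fingertips at (163,218) and (208,222) in full-image pixels. The tongs in the stand are unchanged.

Run:
```python
from h import *
import pickle
S=pickle.load(open("side.pkl","rb"));T=pickle.load(open("top.pkl","rb"))
for z in(189,200):print("tips mid",z,on(S,185.5,220,z).round(1))
print("tips proj",[np.round(proj(S,(483.8+s*42.6*np.sin(-2.85),251.8-s*42.6*np.cos(-2.85),z)),1) for z in (189,200) for s in(1,-1)])
print("grip S",on(S,196.7,250.4,97).round(1),"grip T",on(T,205+173/6.6-.5,290+165/6.6-.5,97).round(1))
print("top S",on(S,172+135/6.7-.5,234+35/6.7-.5,137).round(1),"T",on(T,205+160/6.6-.5,290+125/6.6-.5,137).round(1))
```

```text
tips mid 189 [487.1 262.8 189. ]
tips mid 200 [479.5 253.7 200. ]
tips proj [array([169. , 220.4]), array([209. , 225.1]), array([167.5, 216.6]), array([207.9, 221.2])]
grip S [486.2 259.3  97. ] grip T [481.7 253.7  97. ]
top S [483.8 259.7 137. ] T [486.4 252.1 137. ]
```

Request:
{"method": "carry_out", "body": {"moves": [{"tx": 0,"ty": 0,"tz": 0,"twist": 0,"fingers": 1},{"tx": 0,"ty": 0,"tz": 0.07,"twist": 0,"fingers": 1},{"tx": 0,"ty": 0,"tz": 0.08,"twist": 0,"fingers": 1},{"tx": 0,"ty": 0,"tz": 0.07,"twist": 0,"fingers": 1},{"tx": 0,"ty": 0,"tz": 0.06,"twist": 0,"fingers": 1},{"tx": 0,"ty": 0,"tz": 0.05,"twist": 0,"fingers": 1},{"tx": 0,"ty": 0,"tz": 0.03,"twist": 0,"fingers": 1},{"tx": 0,"ty": 0,"tz": 0,"twist": 0,"fingers": 1},{"tx": 0,"ty": 0,"tz": 0,"twist": 0,"fingers": 1}]}}

```text
clock: 3.28
eef_pos: [483.5, 253.3, 92.6]
tool_rot: [3.141, 0.001, -2.851]
force: [0.1, 1.1, -0.2]
width: 85.2
gripper_force: 0.0
```

Run:
```python
from h import *
s=ctrl.read_state();print(s["eef_pos"],s["tool_rot"],s["force"])
I=get("side");J=get("top")
a=cv2.resize(I["color"][200:300,150:250],(400,400),interpolation=cv2.INTER_CUBIC)
b=cv2.resize(J["color"][270:350,195:275],(400,400),interpolation=cv2.INTER_CUBIC)
cv2.imwrite("pics/s2.png",cv2.convertScaleAbs(np.hstack([a,b]),alpha=1.5,beta=15))
```

```text
[483.53154108 253.28840276  92.63964391] [ 3.14129452e+00  8.82608697e-04 -2.85087112e+00] [ 0.05213849  1.13498927 -0.2463257 ]
```

View pics/s2.png

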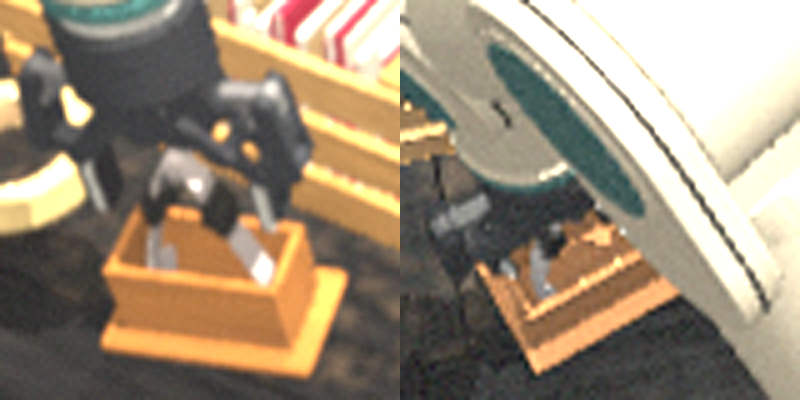

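The fingers straddle the grips, with pad tips at crop (105,205) and (272,225) and the grips centred between them. I close to about 46 mm.

Request:
{"method": "carry_out", "body": {"moves": [{"tx": 0,"ty": 0,"tz": 0.01,"twist": 0,"fingers": 0.62},{"tx": 0,"ty": 0,"tz": 0,"twist": 0,"fingers": 0.62},{"tx": 0,"ty": 0,"tz": 0,"twist": 0,"fingers": 0.54},{"tx": 0,"ty": 0,"tz": 0,"twist": 0,"fingers": 0.54},{"tx": 0,"ty": 0,"tz": 0,"twist": 0,"fingers": 0.54},{"tx": 0,"ty": 0,"tz": 0,"twist": 0,"fingers": 0.54}]}}

```text
clock: 4.12
eef_pos: [483.8, 253.0, 89.9]
tool_rot: [-3.142, 0.001, -2.851]
force: [-1.4, -0.7, 4.2]
width: 46.5
gripper_force: 10.0
```

Request:
{"method": "carry_out", "body": {"moves": [{"tx": 0,"ty": 0,"tz": -0.01,"twist": 0,"fingers": 0.535},{"tx": 0,"ty": 0,"tz": -0.02,"twist": 0,"fingers": 0.535},{"tx": 0,"ty": 0,"tz": -0.03,"twist": 0,"fingers": 0.535},{"tx": 0,"ty": 0,"tz": -0.04,"twist": 0,"fingers": 0.535},{"tx": 0,"ty": 0,"tz": -0.05,"twist": 0,"fingers": 0.535},{"tx": 0,"ty": 0,"tz": -0.06,"twist": 0,"fingers": 0.535},{"tx": 0,"ty": 0,"tz": -0.06,"twist": 0,"fingers": 0.535},{"tx": 0,"ty": 0,"tz": -0.05,"twist": 0,"fingers": 0.535},{"tx": 0,"ty": 0,"tz": -0.03,"twist": 0,"fingers": 0.535},{"tx": 0,"ty": 0,"tz": -0.02,"twist": 0,"fingers": 0.535},{"tx": 0,"ty": 0,"tz": 0,"twist": 0,"fingers": 0.535}]}}

```text
clock: 5.5
eef_pos: [483.3, 253.0, 200.3]
tool_rot: [3.142, 0.0, -2.851]
force: [-0.4, -0.1, -0.7]
width: 45.4
gripper_force: 4.8
```

Run:
```python
from h import *
s=ctrl.read_state();print(s["eef_pos"],s["tool_rot"],s["force"],s["width"],s["gripper_force"])
I=get("side");J=get("top")
a=cv2.resize(I["color"][170:290,130:250],(400,400),interpolation=cv2.INTER_CUBIC)
b=cv2.resize(J["color"][260:360,195:295],(400,400),interpolation=cv2.INTER_CUBIC)
cv2.imwrite("pics/s3.png",cv2.convertScaleAbs(np.hstack([a,b]),alpha=1.5,beta=15))
```

```text
[483.28708391 252.99432523 200.32487695] [ 3.14152626e+00  1.85968016e-04 -2.85093863e+00] [-0.3673964  -0.14606813 -0.70327704] 45.44499480599211 4.822088330984116
```

View pics/s3.png

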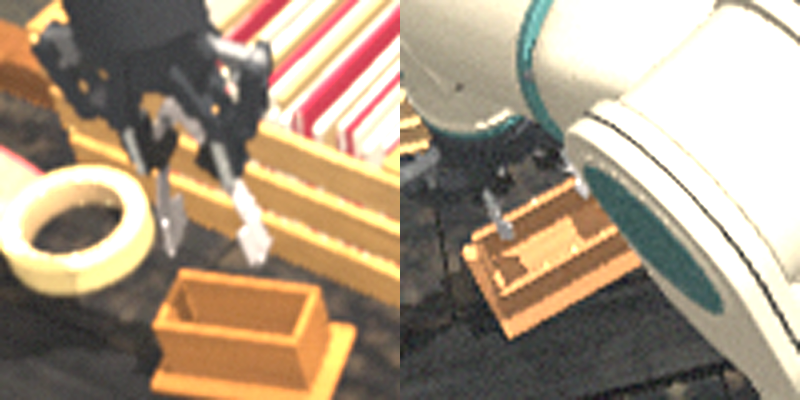

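The tongs hang upright and open, clear of the stand, with jaw tips at side (181.6,245.6) and (206.5,248.6).

Run:
```python
from h import *
import pickle
S=pickle.load(open("side.pkl","rb"));T=pickle.load(open("top.pkl","rb"))
print("jaw tips mid S",on(S,194,247.1,118).round(1), "exp px",np.round(proj(S,(483.3,253,118.4)),1))
print("egg px pred S",np.round(proj(S,(510,64.5,38)),1),"T",np.round(proj(T,(510,64.5,38)),1))
# board mask
for n,I,x,y in(("S",S,300,296),("T",T,315,285)):
    h=cv2.cvtColor(I["color"],cv2.COLOR_BGR2HSV);m=cv2.inRange(h,(12,60,150),(28,190,255))
    k,l,st,ce=cv2.connectedComponentsWithStats(m)
    i=np.bincount(l[y-8:y+8,x-8:x+8].ravel(),minlength=k)[1:].argmax()+1
    c=max(cv2.findContours((l==i).astype(np.uint8),0,2)[0],key=cv2.contourArea)
    P=np.array([on(I,*q[0],16)[:2] for q in cv2.convexHull(c)],np.float32)
    r=cv2.minAreaRect(P);print(n,st[i],r)
```

```text
jaw tips mid S [478.6 254.9 118. ] exp px [196.  245.7]
egg px pred S [282.3 290.2] T [298.3 294.5]
S [ 250  269  139   86 5114] ((533.4437866210938, -20.943389892578125), (145.41781616210938, 290.9420166015625), 0.8923263549804688)
T [ 276  261  106   57 2885] ((525.7496337890625, -24.186004638671875), (125.87633514404297, 288.1506042480469), 1.18754243850708)
```

Request:
{"method": "carry_out", "body": {"moves": [{"tx": 0,"ty": 0,"tz": 0,"twist": 0.023,"fingers": 0.535},{"tx": 0,"ty": 0,"tz": 0,"twist": 0.023,"fingers": 0.535},{"tx": 0,"ty": 0,"tz": 0,"twist": 0.023,"fingers": 0.535},{"tx": 0,"ty": 0,"tz": 0,"twist": 0.023,"fingers": 0.535},{"tx": -0.005,"ty": -0.03,"tz": 0,"twist": 0,"fingers": 0.535},{"tx": -0.01,"ty": -0.07,"tz": 0,"twist": 0,"fingers": 0.535},{"tx": -0.015,"ty": -0.1,"tz": 0,"twist": 0,"fingers": 0.535},{"tx": -0.017,"ty": -0.12,"tz": 0,"twist": 0,"fingers": 0.535},{"tx": -0.017,"ty": -0.12,"tz": 0,"twist": 0,"fingers": 0.535},{"tx": -0.013,"ty": -0.1,"tz": 0,"twist": 0,"fingers": 0.535},{"tx": -0.01,"ty": -0.06,"tz": 0,"twist": 0,"fingers": 0.535},{"tx": -0.005,"ty": -0.03,"tz": 0,"twist": 0,"fingers": 0.535}]}}

```text
clock: 7.1
eef_pos: [511.2, 63.0, 200.1]
tool_rot: [3.142, -0.0, -3.141]
force: [0.9, -0.1, -0.9]
width: 45.8
gripper_force: 4.8
```

Request:
{"method": "carry_out", "body": {"moves": [{"tx": 0,"ty": 0,"tz": 0.03,"twist": 0,"fingers": 0.535},{"tx": 0,"ty": 0,"tz": 0.05,"twist": 0,"fingers": 0.535},{"tx": 0,"ty": 0,"tz": 0.03,"twist": 0,"fingers": 0.535},{"tx": 0,"ty": 0,"tz": 0,"twist": 0,"fingers": 0.535},{"tx": 0,"ty": 0,"tz": 0,"twist": 0,"fingers": 0.535}]}}

```text
clock: 7.72
eef_pos: [511.3, 64.3, 167.2]
tool_rot: [3.142, 0.0, -3.139]
force: [0.3, -0.5, -0.7]
width: 45.5
gripper_force: 4.8
```

Run:
```python
from h import *
import pickle
s=ctrl.read_state();print(s["eef_pos"],s["tool_rot"],s["force"],s["width"],s["gripper_force"])
I=get("side");J=get("top");pickle.dump((I,J),open("p4.pkl","wb"))
p=s["eef_pos"]-[0,0,82]
print("tips mid exp",np.round(proj(I,p),1),np.round(proj(J,p),1))
a=cv2.resize(I["color"][220:320,230:330],(400,400),interpolation=cv2.INTER_CUBIC)
b=cv2.resize(J["color"][245:325,260:340],(400,400),interpolation=cv2.INTER_CUBIC)
cv2.imwrite("pics/s4.png",cv2.convertScaleAbs(np.hstack([a,b]),alpha=1.2,beta=15))
```

```text
[511.25717166  64.34856088 167.15700265] [ 3.14150926e+00  9.61217025e-05 -3.13943653e+00] [ 0.27869752 -0.50370287 -0.66926933] 45.514676841326185 4.807131439447403
tips mid exp [280.6 276.4] [297.5 288.8]
```

View pics/s4.png

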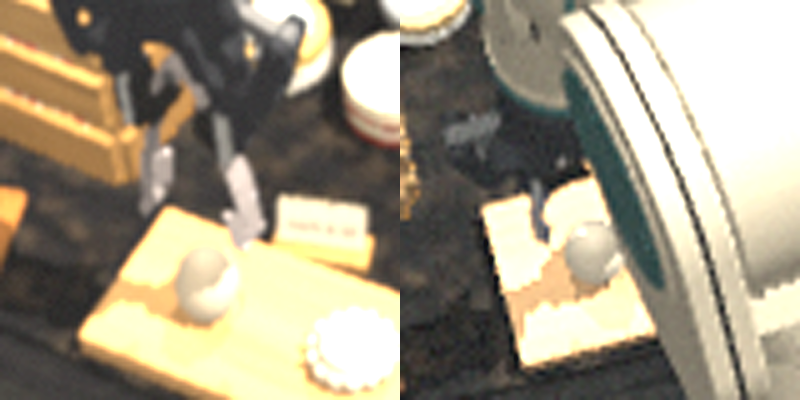

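The jaws straddle the egg line: tips at side (267.5,273.2) and (291.2,280.5), egg centre at (281.8,291). The offset is within about 2 mm, so I nudge x slightly and descend.

Request:
{"method": "carry_out", "body": {"moves": [{"tx": 0.006,"ty": 0,"tz": 0.02,"twist": 0,"fingers": 0.535},{"tx": 0,"ty": 0,"tz": 0.03,"twist": 0,"fingers": 0.535},{"tx": 0,"ty": 0,"tz": 0.035,"twist": 0,"fingers": 0.535},{"tx": 0,"ty": 0,"tz": 0.035,"twist": 0,"fingers": 0.535},{"tx": 0,"ty": 0,"tz": 0.035,"twist": 0,"fingers": 0.535},{"tx": 0,"ty": 0,"tz": 0.03,"twist": 0,"fingers": 0.535},{"tx": 0,"ty": 0,"tz": 0.02,"twist": 0,"fingers": 0.535},{"tx": 0,"ty": 0,"tz": 0,"twist": 0,"fingers": 0.535},{"tx": 0,"ty": 0,"tz": 0,"twist": 0,"fingers": 0.535}]}}

```text
clock: 8.95
eef_pos: [509.5, 64.1, 105.9]
tool_rot: [3.141, 0.0, -3.14]
force: [0.2, 0.3, -1.1]
width: 46.0
gripper_force: 4.8
```

Run:
```python
from h import *
s=ctrl.read_state();print(s["eef_pos"],s["tool_rot"],s["force"],s["width"],s["gripper_force"])
I=get("side");J=get("top")
a=cv2.resize(I["color"][240:320,240:320],(400,400),interpolation=cv2.INTER_CUBIC)
b=cv2.resize(J["color"][255:325,265:335],(400,400),interpolation=cv2.INTER_CUBIC)
cv2.imwrite("pics/s5.png",np.hstack([a,b]))
```

```text
[509.54613506  64.05553862 105.86524386] [ 3.14149084e+00  4.57426873e-04 -3.13999498e+00] [ 0.24162633  0.30188496 -1.08374258] 45.97679811536739 4.807012751698494
```

View pics/s5.png

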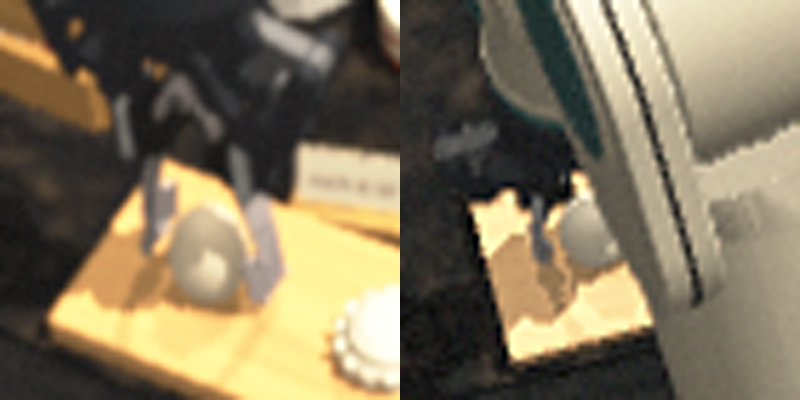

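The side crop shows the jaws on both sides of the egg, left tip at (150,248) and right tip at (263,300), with the egg at (208,255). I check the alignment along x by projection.

Run:
```python
from h import *
import pickle
S=pickle.load(open("side.pkl","rb"));T=pickle.load(open("top.pkl","rb"))
c=lambda p:tuple(np.round((np.array(proj(S,p))-240+.5)*5,0).astype(int))
for s in(1,-1):
  for dx in(-13.5,13.5):
    print("jaw",s,dx,"tip",c((509.5+dx,64+s*32,24)),"top38",c((509.5+dx,64+s*32,62)))
print("egg mid",c((510,64,38)),"foot",c((510,64,13)),"top",c((510,64,63)), "per +10x",c((520,64,38)),"+10y",c((510,74,38)))
ct=lambda p:tuple(np.round((np.array(proj(T,p))-[265,255]+.5)*400/70,0).astype(int))
print("T egg",ct((510,64,38)),ct((520,64,38)),ct((510,74,38)),[ct((509.5+d,96,24)) for d in(-13.5,13.5)])
```

```text
jaw 1 -13.5 tip (np.int64(139), np.int64(270)) top38 (np.int64(128), np.int64(218))
jaw 1 13.5 tip (np.int64(170), np.int64(225)) top38 (np.int64(161), np.int64(173))
jaw -1 -13.5 tip (np.int64(266), np.int64(323)) top38 (np.int64(259), np.int64(271))
jaw -1 13.5 tip (np.int64(296), np.int64(277)) top38 (np.int64(291), np.int64(224))
egg mid (np.int64(215), np.int64(254)) foot (np.int64(220), np.int64(287)) top (np.int64(210), np.int64(219)) per +10x (np.int64(227), np.int64(237)) +10y (np.int64(195), np.int64(246))
T egg (np.int64(194), np.int64(228)) (np.int64(189), np.int64(210)) (np.int64(174), np.int64(233)) [(np.int64(139), np.int64(279)), (np.int64(126), np.int64(228))]
```

Run:
```python
from h import *
import pickle
I=get("side");J=get("top");pickle.dump((I,J),open("p5.pkl","wb"))
def show(I,x0,y0,x1,y1):
    c=I["color"].astype(int);h=cv2.cvtColor(I["color"],cv2.COLOR_BGR2HSV)
    print("cols from",x0)
    for v in range(y0,y1):
        r=""
        for u in range(x0,x1):
            b,g,R=c[v,u]
            r+= "#" if max(b,g,R)<55 else "J" if b-R>3 else "." if h[v,u,1]>80 else "e" if R-b>8 else "j"
        print(v,r)
show(I,262,268,304,308); show(J,282,283,314,308)
```

```text
cols from 262
268 #jjej#########ee#####################eeeee
269 #jeej##########e########jj###########eeeee
270 ##jej######eeee########jejjj########eeeeee
271 ##jjj###eee...ee#######jeejj########eeeeee
272 #######eee.....ee#######eeej########eeeeee
273 ######jeee........e#####jeej########eeeeee
274 ######eeee...........###jeej########eeeeee
275 ######eeee.............#jjeej#######eeeeee
276 #####eeeeeeee...........jjeej#######.eeeee
277 ####...eeeeee............eeej#######..eeee
278 ###e...eeeeee............eeeeeej###e..eeee
279 ###....eeeeee.............eeeeee..#.....ee
280 ##.....eeeeee......eee....eeeeee..........
281 #......eeeeee......eeeee...eeeee..........
282 e......eeeeee....eeeeeeee..eeeee..........
283 .......eeeee....eeeeeeeeee.eeeee..........
284 ........eeee...eeeeeeeeeee..eeeee.........
285 .......eeeee..eeeeeeeeeee...eeeee.........
286 .......eeee..eeeeeeeeeeee.e.eeeee.........
287 .......eee...eeeeeeeeeeeee...eeee.........
288 .......ee....eeeeeeeeeeeee...eeeee........
289 .......e.....eeeeeeeeeeeeee...eeee........
290 .......e....eeeeeeeeeeeeeee...eeee........
291 .
[... 1032 characters left out ...]
9 .ee.##jj#####eeeeeeeeeeeeeeeee#e
290 .ee.##jj##..eeeeeeeeeeeeeeeeeeee
291 eee...jj#...eeeeeeeeeeeeeeeeeee#
292 eee...ejj.e.eeeeeeeeeeeeeeeeeee#
293 eeeee.ejee.eeeeeeeeeeeeeeeeeeeee
294 .eeee.ej...eeeeeeeeeeeeeeeeeeeee
295 eee...ej...eeeeeeeeeeeeeeeeeeeee
296 e.....ej...eeeeeeeeeeeeeeeeeeeee
297 e.....ejj..eeeeeeeeeeeeeeeeeeeee
298 ......ejje..eeeeeeeeeeeeeeeeeeee
299 ......ejj....eeeeeeeeeeeeeeeeeee
300 .......ee.....eeeeeee..eeeeeeeee
301 ...............eeee....eeeeeeeee
302 ........................eeeeeeee
303 .........................eeeeeee
304 .........................eeeeeee
305 ..........................eeeeee
306 ..........................eeeeee
307 ..............e...........eeeeee
```

Relative to the egg, the jaws sit about 6 mm too far in +x, which fits the play of the tongs in the well. I shift −6 mm in x, lower 1.5 mm, then close in steps.

Request:
{"method": "carry_out", "body": {"moves": [{"tx": 0.01,"ty": 0,"tz": 0.003,"twist": 0,"fingers": 0.535},{"tx": 0.01,"ty": 0,"tz": 0.002,"twist": 0,"fingers": 0.535},{"tx": 0,"ty": 0,"tz": 0,"twist": 0,"fingers": 0.535},{"tx": 0,"ty": 0,"tz": 0,"twist": 0,"fingers": 0.535},{"tx": 0,"ty": 0,"tz": 0,"twist": 0,"fingers": 0.51},{"tx": 0,"ty": 0,"tz": 0,"twist": 0,"fingers": 0.5},{"tx": 0,"ty": 0,"tz": 0,"twist": 0,"fingers": 0.49},{"tx": 0,"ty": 0,"tz": 0,"twist": 0,"fingers": 0.48},{"tx": 0,"ty": 0,"tz": 0,"twist": 0,"fingers": 0.48}]}}

```text
clock: 10.28
eef_pos: [503.3, 64.0, 104.2]
tool_rot: [3.142, -0.0, -3.14]
force: [-0.4, -0.1, 0.1]
width: 41.0
gripper_force: 5.8
```

```bash
cat > show.py <<'E'
from h import *
def show(I,x0,y0,x1,y1):
    c=I["color"].astype(int);h=cv2.cvtColor(I["color"],cv2.COLOR_BGR2HSV)
    print("cols from",x0)
    for v in range(y0,y1):
        r=""
        for u in range(x0,x1):
            b,g,R=c[v,u]
            r+= "#" if max(b,g,R)<55 else "." if h[v,u,1]>80 else "J" if R-b<14 else "e"
        print(v,r)
E
python3 - <<'E'
from show import *
s=ctrl.read_state();print(s["eef_pos"],s["force"],s["width"],s["gripper_force"])
I=get("side");show(I,262,272,304,305)
c=I["color"].astype(int); print([c[v,u].tolist() for v,u in((281,270),(285,294),(290,281),(295,281))])
E
```

```text
[503.34647214  64.01836616 104.17075601] [-0.40460865 -0.0757981   0.1135084 ] 40.974894267303114 5.840721353888512
cols from 262
272 #JJJJ######....e#####JJJ############eeeeee
273 #JJJJ#####e......####JJJJ###########eeeeee
274 ##JJJ##.eJe.......###JJJJJ##########eeeeee
275 ######...Je.......###JJJJJ##########eeeeee
276 #####....Je........##JJJJJ##########eeeeee
277 J###....ee..........##JJJJ##########..eeee
278 ####....eJe..........#JJJJ###..####...eeee
279 ###.....eJe...e.......JJJJ##......#.....ee
280 ##......eJeeee...eeee.eJJJJ...............
281 #.......eJeeee..eeeeeeeJJJe...............
282 ........eJeeeee.eeeJJeeeJJee..............
283 ........eJeeeeeeeeeeJJeeeeeee.............
284 ........eJJeeeeeeeeeeeeeeeeee.............
285 ........eJeeeeeeeeeeeeeeeeeee.............
286 ........eeeeeeeeeeeeeeeeeeeee.............
287 .........eeeeeeeeeeeeeeeeeeee.............
288 ........eJeeeeeeeeeeeeeeeeeee.............
289 ........eJeeeeeeeeeeeeeeeeeee.............
290 ........eeeeeeeeeeeeeeeeeeeee.............
291 ........eeeeeeeeeeeeeeeeeeeee.............
292 ........eeeeeeeeeeeeeeeeeeeeee............
293 ........eee.eeeeeeeeeeeeeeeeee............
294 .........e...eeeeeeeeeeeeeeeee............
295 .............eeeeeeeeeeeeeeeeee...........
296 ..............eeeeeeeeeeeeeeee............
297 ...............eeeeeeeeeeeeeee............
298 ................eeeeeeeeeeeee.............
299 ..................eeee.eeeee..............
300 .......................eeeee..............
301 .......................eeee...............
302 ........................ee................
303 ..........................................
304 ..........................................
[[85, 93, 105], [155, 243, 255], [135, 167, 186], [132, 163, 183]]
```

The jaws are now centred on the egg. I close fully and hold.

Request:
{"method": "carry_out", "body": {"moves": [{"tx": 0,"ty": 0,"tz": 0,"twist": 0,"fingers": 0.47},{"tx": 0,"ty": 0,"tz": 0,"twist": 0,"fingers": 0.46},{"tx": 0,"ty": 0,"tz": 0,"twist": 0,"fingers": 0.45},{"tx": 0,"ty": 0,"tz": 0,"twist": 0,"fingers": 0.44},{"tx": 0,"ty": 0,"tz": 0,"twist": 0,"fingers": 0.43},{"tx": 0,"ty": 0,"tz": 0,"twist": 0,"fingers": 0.43}]}}

```text
clock: 11.08
eef_pos: [503.6, 64.1, 104.3]
tool_rot: [3.141, 0.001, -3.14]
force: [0.4, -0.3, 0.3]
width: 37.6
gripper_force: 33.8
```

Request:
{"method": "carry_out", "body": {"moves": [{"tx": 0,"ty": 0,"tz": 0,"twist": 0,"fingers": 0.43},{"tx": 0,"ty": 0,"tz": -0.01,"twist": 0,"fingers": 0.43},{"tx": 0,"ty": 0,"tz": -0.02,"twist": 0,"fingers": 0.43},{"tx": 0,"ty": 0,"tz": -0.03,"twist": 0,"fingers": 0.43},{"tx": 0,"ty": 0,"tz": -0.03,"twist": 0,"fingers": 0.43},{"tx": 0,"ty": 0,"tz": -0.03,"twist": 0,"fingers": 0.43},{"tx": 0,"ty": 0,"tz": -0.02,"twist": 0,"fingers": 0.43},{"tx": 0,"ty": 0,"tz": -0.01,"twist": 0,"fingers": 0.43},{"tx": 0,"ty": 0,"tz": 0,"twist": 0,"fingers": 0.43}]}}

```text
clock: 12.2
eef_pos: [503.4, 64.1, 149.3]
tool_rot: [3.142, 0.0, -3.14]
force: [-0.7, 0.3, -2.0]
width: 37.4
gripper_force: 32.8
```

Run:
```python
from show import *
s=ctrl.read_state();print(s["eef_pos"],s["force"],s["width"],s["gripper_force"])
I=get("side");show(I,255,250,304,302)
```

```text
[503.38485922  64.05056987 149.32001417] [-0.67541073  0.3163405  -1.95928142] 37.35125251504527 32.77745962142944
cols from 255
250 .....JJJ####JeJJ###.JJJJ########################J
251 .....JJJ####JeJJ####JeeJ#########################
252 .....JJJJ####JJ######eeJJ########################
253 .....eJJJ############eeJJ########################
254 ......JJJ###########eeeeJ########################
255 ......JJJ###########eeeJJ########################
256 ......eJJ############JJJ########################e
257 .......eJ################JJJ###################ee
258 .......eJJ#######JJ######JJJJ############e#####e.
259 .......eJJ######JeJ######JJJJJ#########ee.eeeJ#ee
260 ........ee#####JJeJ######JJJJJ#######eee.eeeeeeeJ
261 ...........eJJJJeeJ######JJJJJ######Jeee.eee..eee
262 ............eeeeJeJ#######JJJJ######eeeeJ#eee.ee#
263 ............eeeJeeJ#######JJJJ######JJJJ##Je.e.##
264 ...........eeeeeJeJJJJ####JJJJJ#############Je###
265 ...........eeeeeeeeJeeJ###JJJJJ##################
266 e......eeeeeeeeJeeeeeeJ##JJJJJJJ#################
267 ###ee##JJJ#JeeeJeeeeeeeeJJJJJJJeJ################
[... 1136 characters left out ...]
89 eeJ..............................................
290 ##...............................................
291 ##...............................................
292 #................................................
293 .................................................
294 .................................................
295 .................................................
296 .................................................
297 .................................................
298 .................................................
299 .................................................
300 .................................................
301 .................................................
```

The egg has come off the board with the tongs: its outline rose from row 299 to 287 and the wrist load is −2 N. I carry it to the saucer.

Request:
{"method": "carry_out", "body": {"moves": [{"tx": 0,"ty": 0,"tz": -0.03,"twist": 0,"fingers": 0.43},{"tx": 0,"ty": 0,"tz": -0.06,"twist": 0,"fingers": 0.43},{"tx": 0,"ty": -0.02,"tz": -0.05,"twist": 0,"fingers": 0.43},{"tx": 0.01,"ty": -0.04,"tz": -0.03,"twist": 0,"fingers": 0.43},{"tx": 0.01,"ty": -0.06,"tz": 0,"twist": 0,"fingers": 0.43},{"tx": 0.01,"ty": -0.08,"tz": 0,"twist": 0,"fingers": 0.43},{"tx": 0.01,"ty": -0.08,"tz": 0,"twist": 0,"fingers": 0.43},{"tx": 0.01,"ty": -0.08,"tz": 0,"twist": 0,"fingers": 0.43},{"tx": 0.01,"ty": -0.08,"tz": 0,"twist": 0,"fingers": 0.43},{"tx": 0.01,"ty": -0.08,"tz": 0,"twist": 0,"fingers": 0.43},{"tx": 0.01,"ty": -0.08,"tz": 0,"twist": 0,"fingers": 0.43},{"tx": 0.01,"ty": -0.08,"tz": 0,"twist": 0,"fingers": 0.43}]}}

```text
clock: 13.75
eef_pos: [475.2, -142.2, 199.6]
tool_rot: [-3.141, -0.002, -3.141]
force: [0.1, -0.6, -1.3]
width: 37.4
gripper_force: 32.8
```

Request:
{"method": "carry_out", "body": {"moves": [{"tx": 0.012,"ty": -0.08,"tz": 0,"twist": 0,"fingers": 0.43},{"tx": 0.012,"ty": -0.08,"tz": 0,"twist": 0,"fingers": 0.43},{"tx": 0.012,"ty": -0.08,"tz": 0,"twist": 0,"fingers": 0.43},{"tx": 0.012,"ty": -0.08,"tz": 0,"twist": 0,"fingers": 0.43},{"tx": 0.012,"ty": -0.08,"tz": 0,"twist": 0,"fingers": 0.43},{"tx": 0.012,"ty": -0.07,"tz": 0.02,"twist": 0,"fingers": 0.43},{"tx": 0.01,"ty": -0.05,"tz": 0.02,"twist": 0,"fingers": 0.43},{"tx": 0.005,"ty": -0.03,"tz": 0.02,"twist": 0,"fingers": 0.43},{"tx": 0,"ty": -0.02,"tz": 0.005,"twist": 0,"fingers": 0.43},{"tx": 0,"ty": 0,"tz": 0,"twist": 0,"fingers": 0.43},{"tx": 0,"ty": 0,"tz": 0,"twist": 0,"fingers": 0.43}]}}

```text
clock: 15.12
eef_pos: [451.2, -310.4, 180.8]
tool_rot: [3.141, 0.0, -3.139]
force: [0.4, 0.7, -0.9]
width: 37.3
gripper_force: 32.8
```

Run:
```python
from h import *
import pickle
s=ctrl.read_state();print(s["clock"],s["eef_pos"],s["force"],s["width"],s["gripper_force"])
I=get("side");J=get("top");pickle.dump((I,J),open("p6.pkl","wb"))
a=cv2.resize(I["color"][250:450,230:510],(560,400),interpolation=cv2.INTER_CUBIC)
b=cv2.resize(J["color"][230:330,390:450],(240,400),interpolation=cv2.INTER_CUBIC)
cv2.imwrite("pics/s6.png",np.hstack([a,b]))
p=s["eef_pos"]
for z in(115,): 
  q=(p[0]+6,p[1],z); print("egg exp crop S",(np.array(proj(I,q))-[230,250])*2,"T",(np.array(proj(J,q))-[390,230])*4+[560,0])
```

```text
15.125 [ 451.2239995  -310.35258991  180.81590789] [ 0.44150299  0.66108378 -0.88836042] 37.30490866576862 32.761605978012085
egg exp crop S [438.26642392 224.5189653 ] T [745.65223847 163.48490818]
```

View pics/s6.png

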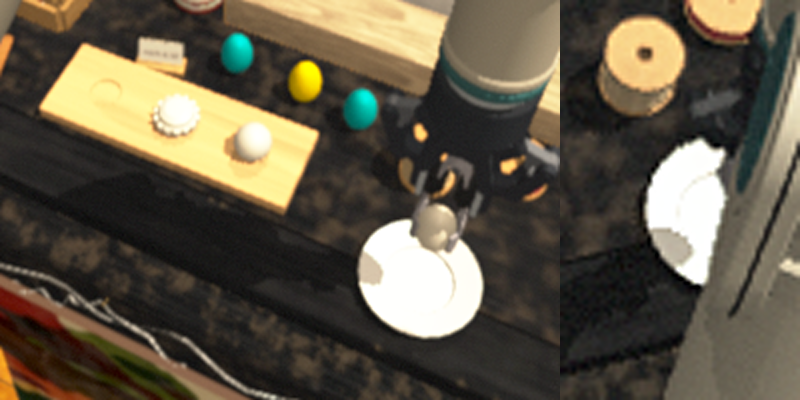

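The egg is held in the tongs over the saucer, at crop (436,228) against an expected (438,224). Its nest is empty, the cake and ball are in place, and the spool and price block are standing. I hand in.

```bash
python3 -c "
from cell import job
print(job.finish_job())"
```

```text
the job is handed in; nothing more can be done
None
```

The egg-shaped bath bomb is held in the tongs about 10 cm above the middle of the saucer, nothing else on the counter looked moved in the last pictures, and the job was handed in at about 15 s of the 48 s allowed; no verdict was returned.

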